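# Put the radio station on the air

## Task

Put the radio station on the air: first switch on the power box by pressing down the raised end of its red rocker until it is fully over, then press the blue antenna key all the way down, and last press the orange talk bar all the way down. The program finishes while still holding the talk bar down with the fingers. Keep to that order, leave the yellow and white antenna keys up, do not lift the talk unit or shove it about, and leave the mug, the hand microphone and the screwdriver where they are.

Things in the scene. Friction and masses are not known exactly. Their poses are not given: they have to be found in the camera images.
- power_box: Dark steel box 120 x 110 x 55 mm (along its x, y, z), fixed to the desk, with a red rocker on top. Origin: centre of its underside on the desk; its +x points to the rocker's end that is raised while off; z up
- rocker_pad (a point): The point to press: a white dot on top of the rocker's raised end, 22 mm from the pivot along the power box's +x, 79 mm above the desk while off; pressing sends it 10 mm down. The red paddle is 64 mm long (box's x), 38 mm wide, 10 mm thick, pivoting along the box's y over its centre, 69 mm above the desk; off, it slopes 0.22 rad up towards +x. Axes as the box's, tipping with the rocker
- power_rocker (a joint): Angle of the rocker in rad: 0 = off (this end raised; it starts between 0 and 0.04), 0.44 = fully on (this end down). Friction of 0.045 Nm (about 2 N at the dot, 4 N nearer the pivot) and no spring: it stays where it is left
- selector: Grey antenna selector, 100 x 240 x 35 mm (x, y, z), fixed to the desk, carrying three keys in a row along its y, 72 mm apart, in any order, each on a black base 56 x 52 x 10 mm. Origin: centre of its underside; z up
- ant_blue_top (a point): A blue latching push key, 30 x 30 mm, standing 15 mm proud of its black base when up (8 mm when down). This point is the centre of its top face, about 60 mm above the desk when up; x and y are the horizontal axes of the key, z up
- ant_yellow_top (a point): A yellow latching push key, 30 x 30 mm, standing 15 mm proud of its black base when up (8 mm when down). This point is the centre of its top face, about 60 mm above the desk when up; x and y are the horizontal axes of the key, z up
- ant_white_top (a point): A white latching push key, 30 x 30 mm, standing 15 mm proud of its black base when up (8 mm when down). This point is the centre of its top face, about 60 mm above the desk when up; x and y are the horizontal axes of the key, z up
- ant_blue (a joint): How far the blue antenna key is pressed, in m: 0 = up (start), 0.007 = fully down. It moves straight down against about 2.5 N of friction and stays where it is pushed, with no spring back
- ant_yellow (a joint): How far the yellow antenna key is pressed, in m: 0 = up (start), 0.007 = fully down. It moves straight down against about 2.5 N of friction and stays where it is pushed, with no spring back
- ant_white (a joint): How far the white antenna key is pressed, in m: 0 = up (start), 0.007 = fully down. It moves straight down against about 2.5 N of friction and stays where it is pushed, with no spring back
- talk_unit: Loose grey desk talk unit, 100 x 130 x 34 mm (x, y, z), about 0.9 kg, resting on the desk, with an orange bar on top. Origin: centre of its underside; z up
- talk_bar_top (a point): Centre of the top face of the orange talk bar, 36 mm (unit's x) by 76 mm (unit's y), 10 mm to the -x side of the unit's centre, 48 mm above the desk when up. Axes as the talk unit's
- talk_bar (a joint): How far the talk bar is pressed, in m: 0 = up, 0.007 = fully down. It moves straight down; a spring pushes it back up with 1.6 N at the top to 4.7 N fully down, so it comes up when let go; fully down it still stands 7 mm proud
- mug: Blue mug, 76 mm across, 90 mm tall, upright and loose, with its handle at its +y. Leave alone. Origin: centre of its underside
- microphone: Black hand microphone lying on the desk, 85 x 52 x 28 mm, loose. Leave alone. Origin: centre of its underside
- screwdriver: Screwdriver lying on the desk, loose. Leave alone. Its own x runs along it from handle to tip; origin on its underside
Not all that is in view belongs to the job. What is shaped like the power_box but pink or purple is not meant.

How it is judged (in metres and radians):
On the way, in this order (a step that is already met when the one before it is completed fails the run):
1. the rocker is pressed fully on (value of joint power_rocker above 0.36 rad), for 0.1 s.
2. the blue antenna key is pressed down (value of joint ant_blue above 0.005 m), for 0.1 s.
3. the talk bar is pressed down by the fingers (value of joint talk_bar above 0.0045 m and contact force between the fingers and talk_unit above 0.8 N), for 0.2 s.
At the end, for the whole second after the job is handed in: Rocker on (over 0.36 of 0.44 rad), blue key down (over 5 of 7 mm), yellow and white up (under 2.5 mm), fingers holding the talk bar down (over 4.5 of 7 mm, over 0.8 N); talk unit flat on the desk, tilted under 0.1 rad; it, mug, microphone and screwdriver within 30 mm of their starts (all of step 3 and value of joint power_rocker above 0.36 rad and value of joint ant_blue above 0.005 m and value of joint each of ant_yellow, ant_white below 0.0025 m and height (world z) of talk_unit below 0.01 m and angle between talk_unit's own z axis and vertical below 0.1 rad and distance of each of talk_unit, mug, microphone, screwdriver from where it was at the start of the episode below 0.03 m); the arm keeps its last pose, push and grip.
It fails at once if the blue antenna key is pressed (over 3 mm) before the power is on (value of joint ant_blue above 0.003 m and value of joint power_rocker below 0.33 rad).
It fails at once if the talk bar is pressed (over 3 mm) before the power is on and the blue key is down (value of joint talk_bar above 0.003 m and (value of joint power_rocker below 0.33 rad or value of joint ant_blue below 0.0045 m)).
It fails at once if the yellow or white antenna key is pressed (2.5 mm or more) (not (value of joint each of ant_yellow, ant_white below 0.0025 m)).
It fails at once if the talk unit is lifted, tipped or shoved more than 30 mm (height (world z) of talk_unit above 0.012 m or angle between talk_unit's own z axis and vertical above 0.15 rad or distance of talk_unit from where it was at the start of the episode above 0.03 m).
It fails at once if the mug, hand microphone or screwdriver is moved more than 30 mm or the mug is tipped over (distance of any of mug, microphone, screwdriver from where it was at the start of the episode above 0.03 m or angle between mug's own z axis and vertical above 0.4 rad).
It also fails if it takes over 45 s, if anything falls off the work surface, if the arm or the gripper's body presses on something with over 40 N, if the wrist force passes 120 N, or if a joint passes its speed limit or range.

## Robot

A 7-joint arm with a two-finger parallel gripper is mounted at the origin on the work surface. World frame = base frame: x ahead of the robot, y to its left, z up, the work surface at z = 0. Lengths are in mm, angles in rad, forces in N, time in s.
With the tool pointing down it reaches from about 375 to 925 mm from the base axis. Payload 3.1 kg.
Tool frame: the origin (TCP) lies midway between the tips of the shut fingers; the grasp point (between the pads) lies tcp_to_grasp behind it (tcp_to_grasp is the distance from the TCP to the grasp point, in mm); z points along the fingers, y is the direction in which the jaws open and shut (so a half turn about z gives the same grasp; the last joint's range is limited). The gripper opens to 85 mm and grips with 20 to 120 N. Pads are 22 mm wide; open, the fingers measure 114 mm over their backs; the gripper's body (76 mm by 85 mm) begins 54 mm behind the grasp point. The pads swing forward as they close: fully open they stand 13 mm farther back than shut.
Start: joints at [1.04, 0.383, 0.044, 1.598, -0.018, 1.161, -0.05], TCP at [272.638, -590.06, 231.269] pointing down, gripper open.
Joint ranges: [-2.61, 2.61], [-0.41, 2.15], [-1.48, 1.57], [0, 2.5], [-1.57, 4.71], [0.05, 1.97], [-2.85, 2.85]. Speed limits (rad/s): [2.79, 2.79, 3.14, 3.14, 3.14, 3.14, 3.14].

## Interface

Orientations are given as a rotation vector (axis times angle).
In Python, from plant import * gives the robot as it stands.
- The arm moves only by the tool step_arm, never from a script. Its argument "rows" is a list of rows, each an object with "dr": the turn, a rotation vector about the tool's x, y, z in degrees, a list of three; "travel": the shift along the tool's x, y, z in cm, a list of three; "gripper": the closure in counts, from 0 (fully open) to 255 (shut). A call has 1 to 8 rows; each row shifts and turns the commanded pose from where the row before left it, along the tool's axes as they then stand; what a row does not reach is not made up. A row lasts 1/10 s, in which the tool goes at most 50 mm and 8.59 degrees, less where a joint would pass 70% of its speed; a pose out of reach is approached as far as the arm can. A call is refused whole if a number of a shift passes 5 or a number of a turn 8.59, either way. A call with a gripper value outside its range is refused whole. The fingers move at their own pace and stop on an object; the grip force is fixed at half the most. Time passes only in rows, so rows that do not move let the fingers close. It gives the time, the measured TCP pose, the force and the opening at its end, in the units of the state.
- read_state(): the state, without advancing time (a new reading comes with each control period).
- grab_frame(name): name is "scene" or "top"; returns a dict with "frame" (384x512x3 uint8, red, green, blue), "mtx" (3x3 intrinsics, pixels), "cam_to_world" (4x4, takes a point from camera to world coordinates). Camera axes: x right, y down, z forward; pixel columns grow to the right and rows downward; lengths in mm; the calibration is good to about 2 mm. A picture is of the moment at which its call begins. There is no depth.
- sign_off(): hands the job in, once; it reports no verdict.
The state is a dict: "time": time; "joint_pos": joint angles; "dq": joint speeds; "tau": joint torques, N m; "ee_pos": TCP position; "ee_rot": TCP orientation; "ft_force": force on the tool from outside, world axes, zero at the start; "torque": the same for the moment, N m; "width": opening from 0.0 (shut) to 1.0 (fully open).
Only numpy, scipy, OpenCV 4.12 (cv2) and the standard library are available. Lean on these libraries where they do the work, as an engineer would, in place of code of your own. Each camera call takes 0.05 s, during which the arm holds its last target. There are 200 camera calls.

## Working session

There is one attempt and no reset: what is moved stays moved. The work goes in short steps, Python scripts to look and compute and a tool call to move; the robot and the scene stay as the last step left them, time stands still between calls to the robot, and variables do not carry over. Pictures are saved under pics/ and viewed, about 8 in all and at most 12, crops included, and the job is handed in when it is done.

Besides the shell and the picture viewer there is one more tool, called after "Request:" as name(argument=value, ...) on one line, values as JSON. step_arm: Moves the arm, as the interface text tells. Its arguments: {"type":"object","properties":{"rows":{"type":"array","items":{"type":"object","properties":{"dr":{"type":"array","items":{"type":"number"}},"travel":{"type":"array","items":{"type":"number"}},"gripper":{"type":"number"}}}}},"required":["rows"]}

```bash
mkdir -p pics
python3 - <<'E'
from plant import *
import cv2,pickle
s=read_state();print(s)
d={}
for n in("scene","top"):
    f=grab_frame(n);d[n]=f;cv2.imwrite(f"pics/{n}0.png",f["frame"][:,:,::-1]);print(n,f["mtx"],f["cam_to_world"])
pickle.dump(d,open("f0.pkl","wb"))
E
```

```text
{'time': 0.0, 'joint_pos': array([ 1.04022642,  0.3838624 ,  0.04382206,  1.59956557, -0.01787342,
        1.16121528, -0.04993008]), 'dq': array([ 8.98716897e-05, -2.08648485e-04, -2.00200231e-05, -3.99345452e-04,
       -4.97976963e-04,  2.37588789e-04, -3.12905681e-04]), 'tau': array([-2.80303475e-04, -4.33455062e+01,  1.02399174e+00, -2.49513584e+01,
        1.04368935e-02,  1.13035299e-02, -5.87494682e-06]), 'ee_pos': array([ 272.19972932, -589.2203645 ,  229.87319553]), 'ee_rot': array([-3.06580959e+00, -6.74061508e-01,  1.14527748e-03]), 'ft_force': array([0.30916247, 0.75001054, 0.60233503]), 'torque': array([-0.00851944,  0.01421619,  0.00054675]), 'width': 0.995927993257558}
scene [[409.47650812   0.         254.45114218]
 [  0.         409.47650812 191.61044486]
 [  0.           0.           1.        ]] [[ 3.29401335e-01  6.50430691e-01 -6.84422879e-01  1.20609206e+03]
 [ 9.44187496e-01 -2.28586540e-01  2.37188039e-01 -1.48360490e+02]
 [-2.17547740e-03 -7.24353581e-01 -6.89425237e-01  7.54672735e+02]
 [ 0.00000000e+00  0.00000000e+00  0.00000000e+00  1.00000000e+00]]
top [[453.43052213   0.         257.67103077]
 [  0.         453.43052213 194.43179361]
 [  0.           0.           1.        ]] [[ 2.38304218e-03 -9.96561296e-01  8.28245430e-02  4.14497607e+02]
 [-9.99965373e-01 -3.03517046e-03 -7.74859385e-03  1.11333580e+02]
 [ 7.97333533e-03 -8.28032098e-02 -9.96534021e-01  1.27237045e+03]
 [ 0.00000000e+00  0.00000000e+00  0.00000000e+00  1.00000000e+00]]
```

View pics/top0.png

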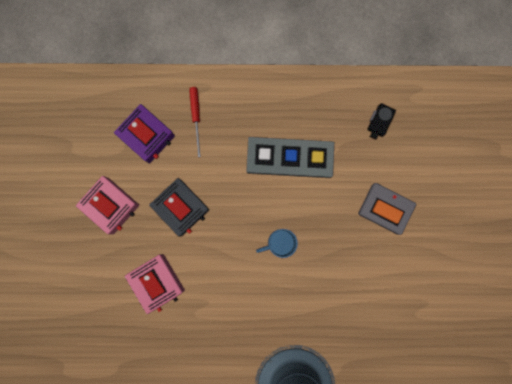

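View pics/scene0.png

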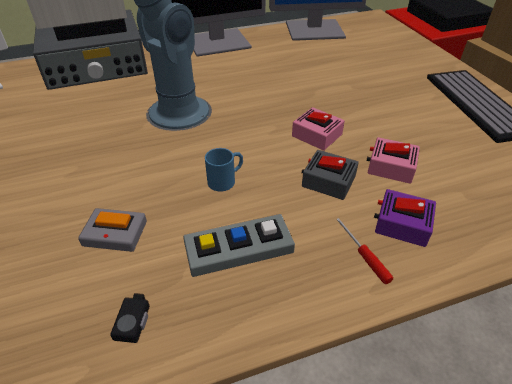

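The top view shows the dark power box around (179,207), with its red rocker and dot to the upper left. The blue key is at (291,156), between white on the left and yellow on the right. The orange bar is at (388,212), and the mug is at (281,243).

```bash
cat > h.py <<'E'
import numpy as np,cv2,pickle
def ray(f,uv,z):
    T=f["cam_to_world"];d=T[:3,:3]@np.linalg.inv(f["mtx"])@[uv[0],uv[1],1]
    return T[:3,3]+d*(z-T[2,3])/d[2]
def blob(f,h0,h1,s,v,box,inv=False):
    hsv=cv2.cvtColor(f["frame"],cv2.COLOR_RGB2HSV)
    m=cv2.inRange(hsv,(h0,0 if inv else s,v),(h1,s if inv else 255,255))
    x0,y0,x1,y1=box;k=np.zeros_like(m);k[y0:y1,x0:x1]=m[y0:y1,x0:x1]
    c=max(cv2.findContours(k,0,1)[0],key=cv2.contourArea)
    M=cv2.moments(k,True);return (M['m10']/M['m00'],M['m01']/M['m00']),c,M['m00']
E
python3 - <<'E'
from h import *
d=pickle.load(open("f0.pkl","rb"))
R={"top":{"blue":(100,125,150,60,(282,145,301,168),0,60),"yellow":(20,32,150,120,(307,145,330,170),0,60),"white":(0,180,50,150,(255,145,275,165),1,60),
"bar":(3,15,200,120,(360,190,420,230),0,48),"red":(0,5,150,60,(158,185,198,228),0,70),"dot":(0,180,90,120,(158,185,198,228),1,79)},
"scene":{"blue":(100,125,150,60,(226,222,250,243),0,60),"yellow":(20,32,150,120,(195,230,220,252),0,60),"white":(0,180,50,150,(258,215,282,240),1,60),
"bar":(3,15,200,120,(90,205,135,232),0,48),"red":(0,5,150,60,(312,150,350,178),0,70),"dot":(0,180,90,120,(312,150,350,178),1,79)}}
for n in R:
    for k,(a,b,s,v,bx,inv,z) in R[n].items():
        try:
            p,c,A=blob(d[n],a,b,s,v,bx,inv)
            P=np.array([ray(d[n],q,z)[:2] for q in c[:,0].astype(float)],np.float32)
            print(n,k,np.round(p,1),A,ray(d[n],p,z).round(1),cv2.minAreaRect(P) if len(P)>3 else"")
        except Exception as e: print(n,k,e)
t=d["top"]["frame"][140:280,90:420][:,:,::-1]
s=d["scene"]["frame"][130:270,80:360][:,:,::-1]
im=np.zeros((580,800,3),np.uint8);a=cv2.resize(t,None,fx=2.4,fy=2.4,interpolation=2);im[:280,:660]=cv2.resize(t,None,fx=2,fy=2,interpolation=2);im[290:570,:560]=cv2.resize(s,None,fx=2,fy=2,interpolation=2);cv2.imwrite("pics/c.png",im)
E
```

```text
top blue [290.7 154.8] 152.0 [623.   12.8  60. ] ((622.5704345703125, 12.017118453979492), (32.49409103393555, 32.904048919677734), 89.85045623779297)
top yellow [316.9 156.3] 115.0 [619.3 -58.1  60. ] ((620.0007934570312, -58.34196090698242), (27.0972843170166, 27.488676071166992), 89.56753540039062)
top white [264.2 153.5] 103.0 [626.3  84.4  60. ] ((626.370849609375, 85.04502868652344), (24.603490829467773, 27.096933364868164), 0.21163302659988403)
top bar [382.4 211. ] 5.0 [ 472.3 -236.    48. ] 
top red [177.7 206.9] 327.0 [480.6 314.   70. ] ((482.396484375, 316.4892578125), (64.28334045410156, 39.06601333618164), 45.44500732421875)
top dot [170.5 199.8] 20.0 [498.8 331.7  79. ] ((499.5815124511719, 331.6781921386719), (11.282258033752441, 11.097607612609863), 45.50581741333008)
scene blue [238.  233.9] 188.0 [633.   11.3  60. ] ((632.935791015625, 11.285343170166016), (31.34833335876465, 39.690242767333984), 85.66685485839844)
scene yellow [206.2 239.3] 137.0 [624.6 -59.2  60. ] ((624.1362915039062, -59.05768585205078), (28.120208740234375, 29.708202362060547), 86.88631439208984)
scene white [268.5 225.1] 113.0 [630.9  84.4  60. ] ((630.7807006835938, 84.34979248046875), (27.02985191345215, 27.951679229736328), 85.53376770019531)
scene bar [114.2 219.2] 153.0 [ 484.2 -245.8   48. ] ((481.91156005859375, -248.63609313964844), (77.68846893310547, 34.50104904174805), 62.344234466552734)
scene red [331.6 161.8] 254.0 [486.3 315.6  70. ] ((485.6668395996094, 316.60919189453125), (64.81900024414062, 49.85257339477539), 52.1316032409668)
scene dot [338.7 160.2] 13.0 [496.2 329.8  79. ] ((500.122314453125, 331.5508117675781), (10.37497329711914, 8.171574592590332), 70.61564636230469)
```

View pics/c.png

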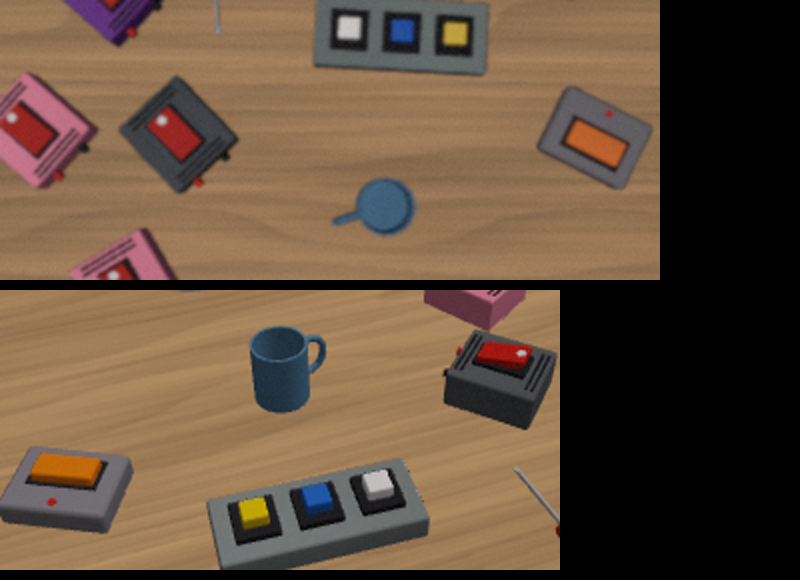

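```bash
cat >> h.py <<'E'
from scipy.spatial.transform import Rotation as Ro
def go(s,p):
    return (Ro.from_rotvec(s["ee_rot"]).as_matrix().T@(np.array(p)-s["ee_pos"])/10).round(2)
E
python3 - <<'E'
from plant import *
from h import *
s=read_state();print(Ro.from_rotvec(s["ee_rot"]).as_matrix().round(3))
q=s["ee_pos"]
for p in([500,-200,200],[500,331,160]):
    print(go(s,p)); 
f=pickle.load(open("f0.pkl","rb"))["top"]
hsv=cv2.cvtColor(f["frame"],cv2.COLOR_RGB2HSV)[190:235,360:420];m=((hsv[...,0]<16)&(hsv[...,1]>195)&(hsv[...,2]>150)).astype('uint8')
c=max(cv2.findContours(m,0,1,offset=(360,190))[0],key=cv2.contourArea)
print(cv2.minAreaRect(np.array([ray(f,x,48)[:2] for x in c[:,0].astype(float)],np.float32)))
E
```

```text
[[ 0.908  0.419 -0.001]
 [ 0.419 -0.908  0.002]
 [-0.    -0.002 -1.   ]]
[ 37.   -25.77   3.06]
[ 59.28 -73.97   7.17]
((445.3271484375, -269.5714111328125), (0.0, 0.0), 0.0)
```

Request:
step_arm(rows=[{"dr": [0, 0, 0], "travel": [3, -2, 0], "gripper": 255}, {"dr": [0, 0, 0], "travel": [4, -2.8, 0], "gripper": 255}, {"dr": [0, 0, 0], "travel": [4, -2.8, 0], "gripper": 255}, {"dr": [0, 0, 0], "travel": [4, -2.8, 0], "gripper": 255}, {"dr": [0, 0, 0], "travel": [4, -2.8, 0], "gripper": 255}, {"dr": [0, 0, 0], "travel": [4, -2.8, 0], "gripper": 255}, {"dr": [0, 0, 0], "travel": [4, -2.8, 0], "gripper": 255}, {"dr": [0, 0, 0], "travel": [4, -2.8, 0], "gripper": 255}])

```text
time: 0.9
ee_pos: [463.7, -262.0, 230.9]
ee_rot: [-3.068, -0.674, 0.001]
ft_force: [0.4, -0.4, -0.3]
width: -0.002
```

Run:
```python
from plant import *
from h import *
s=read_state();print(s["time"],s["ee_pos"],s["joint_pos"].round(2),go(s,[499,331,160]),go(s,[550,0,200]))
```

```text
0.9 [ 463.72065295 -261.99943151  230.94650818] [ 0.6   0.17 -0.18  1.87  0.03  1.1  -0.73] [ 28.07 -52.35   7.1 ] [ 18.82 -20.17   3.09]
```

Request:
step_arm(rows=[{"dr": [0, 0, 0], "travel": [2.3, -4.3, 0], "gripper": 255}, {"dr": [0, 0, 0], "travel": [2.3, -4.3, 0], "gripper": 255}, {"dr": [0, 0, 0], "travel": [2.3, -4.3, 0], "gripper": 255}, {"dr": [0, 0, 0], "travel": [2.3, -4.3, 0], "gripper": 255}, {"dr": [0, 0, 0], "travel": [2.3, -4.3, 0], "gripper": 255}, {"dr": [0, 0, 0], "travel": [2.3, -4.3, 0], "gripper": 255}, {"dr": [0, 0, 0], "travel": [2.3, -4.3, 0], "gripper": 255}])

```text
time: 1.6
ee_pos: [482.7, 78.5, 231.1]
ee_rot: [3.068, 0.674, -0.0]
ft_force: [0.4, -0.4, -0.3]
width: -0.001
```

Request:
step_arm(rows=[{"dr": [0, 0, 0], "travel": [2.3, -4.3, 0], "gripper": 255}, {"dr": [0, 0, 0], "travel": [2.3, -4.3, 0], "gripper": 255}, {"dr": [0, 0, 0], "travel": [2.3, -4.3, 0], "gripper": 255}, {"dr": [0, 0, 0], "travel": [2.3, -4.3, 0], "gripper": 255}, {"dr": [0, 0, 0], "travel": [2.3, -4.3, 0], "gripper": 255}, {"dr": [0, 0, 0], "travel": [0, 0, 4], "gripper": 255}, {"dr": [0, 0, 0], "travel": [0, 0, 4], "gripper": 255}, {"dr": [0, 0, 0], "travel": [0, 0, 0], "gripper": 255}])

```text
time: 2.4
ee_pos: [492.8, 316.9, 144.6]
ee_rot: [3.063, 0.675, -0.021]
ft_force: [-0.6, -1.8, -0.2]
width: 0.004
```

Run:
```python
from plant import *
from h import *
s=read_state();print(s["time"],s["ee_pos"],s["joint_pos"].round(2),go(s,[499,331,95]))
f=grab_frame("scene");g=grab_frame("top")
a=cv2.resize(f["frame"][60:220,220:400],None,fx=2.2,fy=2.2,interpolation=2);b=cv2.resize(g["frame"][120:280,90:270],None,fx=2.2,fy=2.2,interpolation=2)
cv2.imwrite("pics/r1.png",np.hstack([a,b])[:,:,::-1])
```

```text
2.4 [492.82147332 316.86862283 144.56347794] [-0.17  0.43 -0.58  1.8   0.27  1.01 -1.99] [ 1.23 -1.03  4.94]
```

View pics/r1.png

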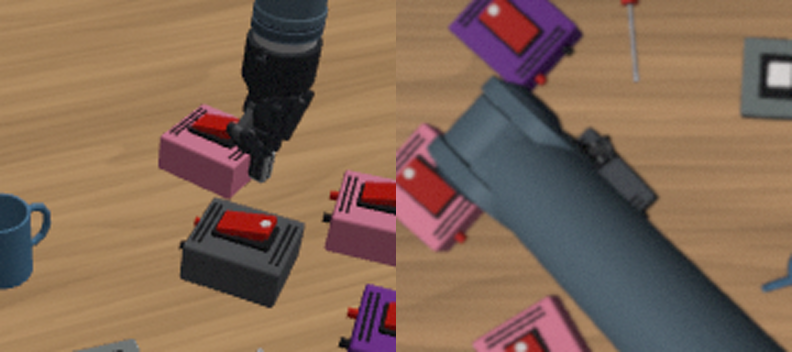

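The fingertip is at about scene pixel (339,141), directly above the dark box. Next I shift onto the dot and descend.

Request:
step_arm(rows=[{"dr": [0, 0, 0], "travel": [1.2, -1.1, 2], "gripper": 255}, {"dr": [0, 0, 0], "travel": [0, 0, 2.5], "gripper": 255}, {"dr": [0, 0, 0], "travel": [0, 0, 0], "gripper": 255}, {"dr": [0, 0, 0], "travel": [0, 0, 0], "gripper": 255}])

```text
time: 2.9
ee_pos: [505.0, 335.3, 108.2]
ee_rot: [-3.068, -0.673, -0.003]
ft_force: [0.4, 0.0, -0.8]
width: -0.007
```

Request:
step_arm(rows=[{"dr": [0, 0, 0], "travel": [-0.6, 0.1, 1], "gripper": 255}, {"dr": [0, 0, 0], "travel": [0, 0, 1.5], "gripper": 255}, {"dr": [0, 0, 0], "travel": [0, 0, 0.7], "gripper": 255}, {"dr": [0, 0, 0], "travel": [0, 0, 0.5], "gripper": 255}, {"dr": [0, 0, 0], "travel": [0, 0, 0], "gripper": 255}])

```text
time: 3.4
ee_pos: [500.4, 332.9, 70.7]
ee_rot: [-3.067, -0.674, -0.005]
ft_force: [1.2, 0.6, 5.6]
width: -0.001
```

Request:
step_arm(rows=[{"dr": [0, 0, 0], "travel": [0, 0, 0.3], "gripper": 255}, {"dr": [0, 0, 0], "travel": [0, 0, 0.2], "gripper": 255}, {"dr": [0, 0, 0], "travel": [0, 0, 0], "gripper": 255}])

```text
time: 3.7
ee_pos: [500.6, 333.0, 70.0]
ee_rot: [3.067, 0.674, 0.005]
ft_force: [-6.0, -5.0, 27.0]
width: -0.001
```

Force rose to 27 N with the tip stalled at z=70, so the rocker is on its stop. I lift off, head for the blue key and look.

Request:
step_arm(rows=[{"dr": [0, 0, 0], "travel": [0, 0, -4], "gripper": 255}, {"dr": [0, 0, 0], "travel": [0, 0, -4], "gripper": 255}, {"dr": [0, 0, 0], "travel": [-0.4, 4.9, 0], "gripper": 255}, {"dr": [0, 0, 0], "travel": [-0.4, 4.9, 0], "gripper": 255}, {"dr": [0, 0, 0], "travel": [-0.4, 4.9, 0], "gripper": 255}, {"dr": [0, 0, 0], "travel": [-0.4, 4.9, 0], "gripper": 255}, {"dr": [0, 0, 0], "travel": [-0.3, 4.9, 0], "gripper": 255}, {"dr": [0, 0, 0], "travel": [-0.3, 4.9, 0], "gripper": 255}])

```text
time: 4.5
ee_pos: [601.7, 53.5, 143.5]
ee_rot: [3.068, 0.675, -0.003]
ft_force: [0.2, 0.9, 0.1]
width: -0.002
```

Request:
step_arm(rows=[{"dr": [0, 0, 0], "travel": [-0.1, 4.9, 0], "gripper": 255}, {"dr": [0, 0, 0], "travel": [0, 0, 0], "gripper": 255}, {"dr": [0, 0, 0], "travel": [0, 0, 0], "gripper": 255}])

```text
time: 4.8
ee_pos: [621.4, 7.9, 143.1]
ee_rot: [-3.07, -0.666, 0.004]
ft_force: [-0.9, 0.2, 0.5]
width: 0.001
```

Run:
```python
from plant import *
from h import *
s=read_state();print(s["time"],s["ee_pos"],s["joint_pos"].round(2),go(s,[624,12,75]))
f=grab_frame("scene");g=grab_frame("top")
a=cv2.resize(f["frame"][120:280,180:360],None,fx=2.2,fy=2.2,interpolation=2);b=cv2.resize(g["frame"][90:250,150:330],None,fx=2.2,fy=2.2,interpolation=2)
cv2.imwrite("pics/r2.png",np.hstack([a,b])[:,:,::-1])
T=np.linalg.inv(f["cam_to_world"])
for p in (s["ee_pos"],[624,12,60]):
  c=f["mtx"]@(T@[*p,1])[:3];print(c[:2]/c[2])
```

```text
4.8 [621.40588009   7.89305944 143.08510377] [ 0.29  0.47 -0.47  1.72  0.24  1.01 -1.41] [ 0.42 -0.26  6.81]
[233.6009811  204.47831703]
[237.08525657 230.94146451]
```

View pics/r2.png

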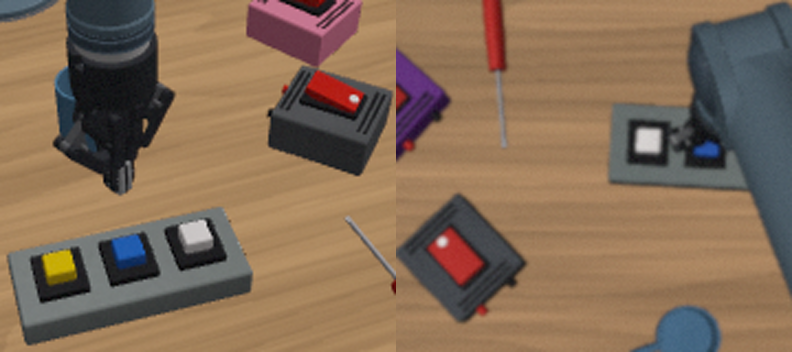

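The rocker now slopes down at the dot, so it is over. The tip is above the blue key, at scene pixel (235,205).

Request:
step_arm(rows=[{"dr": [0, 0, 0], "travel": [0.3, -0.3, 3.5], "gripper": 255}, {"dr": [0, 0, 0], "travel": [0, 0, 3.3], "gripper": 255}, {"dr": [0, 0, 0], "travel": [0, 0, 0], "gripper": 255}, {"dr": [0, 0, 0], "travel": [0, 0, 0], "gripper": 255}])

```text
time: 5.3
ee_pos: [622.1, 17.0, 75.9]
ee_rot: [-3.066, -0.679, 0.003]
ft_force: [0.3, 0.2, 1.1]
width: 0.003
```

Request:
step_arm(rows=[{"dr": [0, 0, 0], "travel": [0, 0, 1.2], "gripper": 255}, {"dr": [0, 0, 0], "travel": [0, 0, 0.6], "gripper": 255}, {"dr": [0, 0, 0], "travel": [0, 0, 0.5], "gripper": 255}, {"dr": [0, 0, 0], "travel": [0, 0, 0], "gripper": 255}])

```text
time: 5.7
ee_pos: [623.7, 15.0, 53.4]
ee_rot: [-3.068, -0.675, -0.001]
ft_force: [-0.3, 0.4, 0.8]
width: -0.004
```

Request:
step_arm(rows=[{"dr": [0, 0, 0], "travel": [0, 0, 0.3], "gripper": 255}, {"dr": [0, 0, 0], "travel": [0, 0, 0.2], "gripper": 255}, {"dr": [0, 0, 0], "travel": [0, 0, 0], "gripper": 255}])

```text
time: 6.0
ee_pos: [623.8, 14.9, 52.8]
ee_rot: [3.067, 0.674, -0.001]
ft_force: [-7.7, -0.9, 19.9]
width: -0.004
```

The key stalled at z=52.8 with 20 N, so it is bottomed. Now I refine the bar position from the saved frame.

Run:
```python
from plant import *
from h import *
d=pickle.load(open("f0.pkl","rb"))
f=d["top"];hsv=cv2.cvtColor(f["frame"],cv2.COLOR_RGB2HSV);print(hsv[212,388],hsv[225,440],hsv[200,375])
for n,(x0,y0,x1,y1) in {"top":(366,198,410,228),"scene":(92,207,136,232)}.items():
    f=d[n];hsv=cv2.cvtColor(f["frame"],cv2.COLOR_RGB2HSV)[y0:y1,x0:x1]
    m=((hsv[...,0]<20)&(hsv[...,1]>150)&(hsv[...,2]>150)).astype('uint8')
    c=max(cv2.findContours(m,0,1,offset=(x0,y0))[0],key=cv2.contourArea)
    print(n,cv2.minAreaRect(np.array([ray(f,x,48)[:2] for x in c[:,0].astype(float)],np.float32)))
print(go(read_state(),[475,-249,130]))
```

```text
[ 11 193 186] [ 14 111 138] [135  15  66]
top ((471.27960205078125, -250.53927612304688), (72.25286865234375, 31.832651138305664), 63.33644485473633)
scene ((477.23919677734375, -249.3229522705078), (74.15782928466797, 34.06429672241211), 63.071197509765625)
[-24.58  17.74  -7.67]
```

Request:
step_arm(rows=[{"dr": [0, 0, 0], "travel": [0, 0, -4], "gripper": 255}, {"dr": [0, 0, 0], "travel": [0, 0, -4], "gripper": 255}, {"dr": [0, 0, 0], "travel": [0, 0, 0], "gripper": 255}])

```text
time: 6.3
ee_pos: [628.3, 15.2, 135.3]
ee_rot: [3.066, 0.673, 0.02]
ft_force: [1.0, 0.3, 0.3]
width: 0.006
```

Request:
step_arm(rows=[{"dr": [0, 0, 0], "travel": [-3.5, 2.5, 0], "gripper": 255}, {"dr": [0, 0, 0], "travel": [-3.5, 2.5, 0], "gripper": 255}, {"dr": [0, 0, 0], "travel": [-3.5, 2.5, 0], "gripper": 255}, {"dr": [0, 0, 0], "travel": [-3.5, 2.5, 0], "gripper": 255}, {"dr": [0, 0, 0], "travel": [-3.5, 2.5, 0], "gripper": 255}, {"dr": [0, 0, 0], "travel": [-3.5, 2.5, 0], "gripper": 255}, {"dr": [0, 0, 0], "travel": [-3.5, 2.5, 0], "gripper": 255}, {"dr": [0, 0, 0], "travel": [0, 0, 0], "gripper": 255}])

```text
time: 7.1
ee_pos: [468.7, -255.2, 127.4]
ee_rot: [3.07, 0.654, -0.008]
ft_force: [0.1, 0.2, -0.0]
width: 0.001
```

Request:
step_arm(rows=[{"dr": [0, 0, 0], "travel": [0, 0, 0], "gripper": 255}, {"dr": [0, 0, 0], "travel": [0, 0, 0], "gripper": 255}])

```text
time: 7.3
ee_pos: [474.7, -245.6, 128.1]
ee_rot: [-3.067, -0.677, -0.0]
ft_force: [-0.4, 0.7, -0.1]
width: -0.002
```

Run:
```python
from plant import *
from h import *
s=read_state();print(s["time"],s["ee_pos"],go(s,[473,-250,62]))
f=grab_frame("scene");g=grab_frame("top")
a=cv2.resize(f["frame"][130:290,70:300],None,fx=1.7,fy=1.7,interpolation=2);b=cv2.resize(g["frame"][110:270,210:440],None,fx=1.7,fy=1.7,interpolation=2)
cv2.imwrite("pics/r3.png",np.hstack([a,b])[:,:,::-1])
```

```text
7.3 [ 474.68132946 -245.56155356  128.12236543] [-0.34  0.34  6.61]
```

View pics/r3.png

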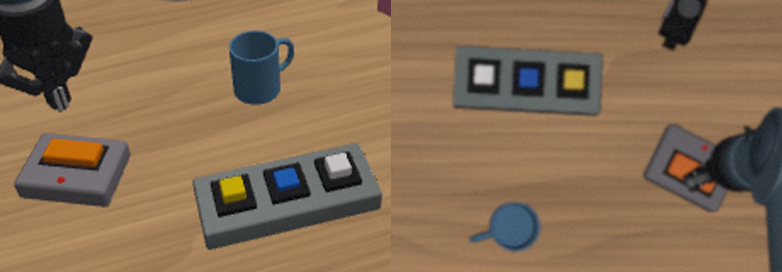

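The blue key sits lower than yellow and white, and the tip is over the orange bar with the unit unmoved.

Request:
step_arm(rows=[{"dr": [0, 0, 0], "travel": [-0.3, 0.3, 3.5], "gripper": 255}, {"dr": [0, 0, 0], "travel": [0, 0, 3], "gripper": 255}, {"dr": [0, 0, 0], "travel": [0, 0, 0], "gripper": 255}, {"dr": [0, 0, 0], "travel": [0, 0, 0], "gripper": 255}])

```text
time: 7.8
ee_pos: [473.2, -249.3, 63.1]
ee_rot: [-3.066, -0.678, 0.001]
ft_force: [1.4, -0.4, 0.6]
width: -0.004
```

Request:
step_arm(rows=[{"dr": [0, 0, 0], "travel": [0, 0, 1], "gripper": 255}, {"dr": [0, 0, 0], "travel": [0, 0, 0.5], "gripper": 255}, {"dr": [0, 0, 0], "travel": [0, 0, 0.5], "gripper": 255}, {"dr": [0, 0, 0], "travel": [0, 0, 0], "gripper": 255}, {"dr": [0, 0, 0], "travel": [0, 0, 0], "gripper": 255}])

```text
time: 8.3
ee_pos: [473.8, -250.9, 44.1]
ee_rot: [3.067, 0.675, 0.002]
ft_force: [1.3, 0.3, 4.0]
width: -0.001
```

Request:
step_arm(rows=[{"dr": [0, 0, 0], "travel": [0, 0, 0.3], "gripper": 255}, {"dr": [0, 0, 0], "travel": [0, 0, 0.2], "gripper": 255}, {"dr": [0, 0, 0], "travel": [0, 0, 0], "gripper": 255}, {"dr": [0, 0, 0], "travel": [0, 0, 0], "gripper": 255}, {"dr": [0, 0, 0], "travel": [0, 0, 0], "gripper": 255}])

```text
time: 8.8
ee_pos: [473.9, -251.0, 40.9]
ee_rot: [3.067, 0.674, 0.001]
ft_force: [-3.7, 2.3, 18.1]
width: 0.002
```

Run:
```python
from plant import *
from h import *
f=grab_frame("scene");g=grab_frame("top")
s=read_state();print(s["time"],s["ee_pos"],s["ft_force"])
a=cv2.resize(f["frame"][130:290,70:370],None,fx=1.3,fy=1.8,interpolation=2);b=cv2.resize(g["frame"][70:270,140:440],None,fx=1.3,fy=1.44,interpolation=2)
cv2.imwrite("pics/r4.png",np.hstack([a,b])[:,:,::-1])
```

```text
8.9 [ 473.92677819 -251.00784303   40.93566645] [-3.16080851  3.55773243 17.29856561]
```

View pics/r4.png

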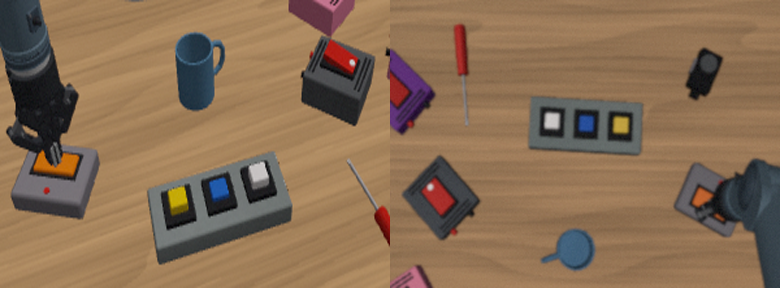

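The talk bar is bottomed (z=40.9, expected 41) at about 17 N with the unit flat. The rocker is on, blue is down, and yellow and white are up. I hand in now.

```bash
python3 -c "
from plant import *
print(sign_off())"
```

```text
the job is handed in; nothing more can be done
None
```

I pressed the power rocker, then the blue antenna key, then the orange talk bar. I handed the job in at about 8.9 s with the shut fingers still holding the bar down. `sign_off()` gives no verdict, so these are my own last checks:

| Control | Tip height where it stopped | Expected fully down | Force there |
|---|---|---|---|
| Rocker | 70 mm | 69 mm | 27 N |
| Blue key | 52.8 mm | 53 mm | 20 N |
| Talk bar | 40.9 mm | 41 mm | 17 N, still held |

The last pictures show the rocker over, blue down, and yellow and white up. The talk unit is flat, and the mug, microphone and screwdriver look unmoved.

The two cameras disagreed by 6 mm on the bar's position and about 10 mm on the blue key's. Each press still landed on its part.

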